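Strip the garden sprayer for rinsing

ROBOT

A 6-joint arm with a two-finger parallel gripper is mounted at the origin on the work surface. World frame = base frame: x ahead of the robot, y to its left, z up, the work surface at z = 0. Lengths are in mm, angles in rad, forces in N, time in s.
With the tool pointing down it reaches from about 150 to 775 mm from the base axis. Payload 6.1 kg.
Tool frame: the origin (TCP) lies at the very end of the fingers, on their centre line; the grasp point (between the pads) lies 19 mm behind it; z points along the fingers, y is the line along which they close (so a half turn about z gives the same grasp; the last joint's range is limited). The gripper opens to 85 mm and grips with 20 to 120 N. Pads are 22 mm wide; open, the fingers measure 114 mm over their backs; the gripper's body (76 mm by 85 mm) begins 54 mm behind the grasp point. The pads swing forward as they close: fully open they stand 13 mm farther back than shut.
Start: joints at [1.152, 0.126, -0.04, 1.405, 0, 1.571], TCP at [213.491, 479.614, 231.295] pointing down, gripper open.
Joint ranges: [-2.72, 2.72], [-0.95, 1.95], [-1.27, 1.35], [-1.78, 2.02], [-1.46, 1.47], [-3.14, 3.14]. Speed limits (rad/s): [2.39, 2.39, 3.01, 3.14, 3.14, 3.14].

INTERFACE

Orientations are given as a unit quaternion [x, y, z, w].
In Python, from cell import bot, optics gives the robot as it stands. The module is installed in compiled form; this text tells all that it offers. Calls block until the motion is done:
- bot.move_pose(position, orientation): joint-space move of the TCP to a pose.
- bot.servo_line(position, v=150, rot=None): straight line of the TCP; rot=None keeps the orientation; v is the mean speed in mm/s.
- bot.set_joints(angles): joint-space move.
- bot.ungrasp() and bot.gripper_close(): open the fingers fully, or close them until they stop; the grip force is fixed at half the most.
- bot.wait(seconds).
- bot.inverse_kinematics(position, orientation): joint angles nearest the present ones, or None.
- bot.get_obs(): the state.
- optics.get_image(name): name is "scene" or "top" or "wrist"; returns a dict with "frame" (384x512x3 uint8, blue, green, red), "fx", "fy", "cx", "cy" (pixels), "origin" and "orientation" of the camera in the world; the wrist camera has in their place "tool_from_camera" (4x4, takes a point from camera to tool coordinates, whose origin is the TCP and whose axes are the flange's). Camera axes: x right, y down, z forward; pixel columns grow to the right and rows downward; lengths in mm; the calibration is good to about 2 mm. The wrist camera is an equidistant fisheye: a pixel r from the principal point sees the ray r / f radians off the axis. A picture is of the moment at which its call begins: read the wrist's pose just before it. There is no depth.
A pose or a line that the arm cannot do raises bot.MotionError and nothing moves.
- bot.job_done(): hands the job in; it is judged then, once.
The state is a dict: "clock": time; "joints": joint angles; "joint_velocities": joint speeds; "joint_efforts": joint torques, N m; "position": TCP position; "tcp_rot": TCP orientation; "wrist_force": force on the tool from outside, world axes, zero at the start; "ft_torque": the same for the moment, N m; "opening": finger opening in mm; "grasp_force": force on a finger pad.
Only numpy, scipy, OpenCV 4.12 (cv2) and the standard library are available. Lean on these libraries where they do the work, as an engineer would, in place of code of your own. Each camera call takes 0.05 s, during which the arm holds its last target. There are 200 camera calls.

TASK

Strip the garden sprayer for rinsing. First take off the tank's winged pressure cap: turn it anticlockwise, without pressing, to its first stop and wait there about a second to let the pressure out, then press it down, turn it on past the stop until the wing lines up with the two ribs on the tank, lift it off and set it in the shallow tray. Then squeeze the release button on the bent spray lance, hold it in while you pull the lance straight up off the pump unit's socket, and set it wholly inside the tray too; set both down rather than dropping them, and leave the bowl in the tray and the other things where they are.

Things in the scene. Friction and masses are not known exactly. Their poses are not given: they have to be found in the camera images.
- tank: White round sprayer tank, fixed, 144 mm diameter, shoulder at 148 to 162 mm, neck 74 mm diameter up to 190 mm. Origin: centre of its underside, z up. Two black ribs 24 mm long on the shoulder, top at 168 mm, at +x and -x of the tank's frame: the cap lifts out only with its wing along this x axis (either way round, within about 10 degrees).
- cap: Loose black pressure cap, 90 g, on the tank's neck. Origin: centre of its stem's underside (178 mm above the table when locked), z up. Stem 30 mm diameter with lugs, to 22 mm; disc 86 mm diameter from 22 to 30 mm; wing along the cap's x axis, 70 mm long, 14 mm thick, 29 to 66 mm above the origin. Starts with the wing 68 to 82 degrees clockwise, from above, of the tank's x axis.
- cap_grip (a point): Grip point on the wing, 52 mm above the cap's origin, 14 mm below the wing's top and 22 mm above the disc: grip here across its 14 mm. Fingertips lower than the disc's top would press the cap.
- neck (a point): Centre of the tank's neck mouth, 190 mm above its underside: the cap's turning axis. The cap meets its first stop when 48 degrees (0.84 rad) are left between wing and ribs; a spring of about 6 N holds it up. Pressed down over 6 mm (it bottoms at 10 mm, 11 N) it turns past, to 0 degrees, where it lifts out, up 12 mm by the spring; a firm end stop stands 8 degrees beyond.
- pump: Grey pump unit, fixed, 120 x 120 mm, 90 mm high; on its top centre a square upright socket 38.5 mm wide and 33 mm high. Origin: centre of its underside, z up, x the way the lance's tube points.
- lance: Loose bent spray lance, 250 g, clipped in the socket. Origin: bottom centre of its 24 mm square shank (90 mm above the table when clipped), z up, x along the tube. Coupling body 40 (x) x 36 (y) mm, from 34 to 90 mm; steel tube 16 mm thick from its +x side at 78 mm high, bent down at 115 mm; spans -20 to 160 mm in x. With the button in it pulls straight up, free after 34 mm.
- lance_grip (a point): Middle of the coupling body, 62 mm above the lance's origin, level with the button's middle. Fingers closing here along the lance's y axis, one on the button and one on the face across from it, press the button in (42 mm across with the button out, 36 mm in); the coupling's top is 28 mm higher.
- lance_tip (a point): End of the lance's nozzle, 154 mm along x and 47 mm above the lance's origin.
- release (a joint): The grey release button on the lance's +y side, 16 mm wide and 24 mm high, standing 6 mm out of the coupling. 0 = out (hook locked), 0.006 = flush with the body (hook free; it clears from about 0.004). Spring 3 to 9 N.
- tray: Shallow grey rinsing tray, fixed, 220 mm (x) x 280 mm (y), walls 40 mm high and 4 mm thick, floor about 5 mm. Origin: centre of its underside.
- bowl: Small white open filter bowl, loose, 56 mm diameter, 50 mm high, standing in the tray in its +x half, anywhere across y. Origin: centre of its underside. To be left alone.
- can: Bystander: tin can 80 mm diameter, 95 mm high. Origin: centre of underside.
- jar: Bystander: glass jar 72 mm diameter, 85 mm high. Origin: centre of underside.
Mind the look-alikes: they are no part of the job. Leave any purple or turquoise look-alike of the lance alone.

How it is judged:
By the outcome, as a careful person would: the job done as asked, in the order asked, and still so for the second after the job is handed in, with the robot touching nothing.
It also fails if it takes over 72 s, if anything falls off the work surface, if the arm or the gripper's body presses on something with over 40 N, if the wrist force passes 120 N, or if a joint passes its speed limit or range.

## Working session

There is one attempt and no reset: what is moved stays moved. The work goes in short steps, each a Python script; the robot and the scene stay as the last script left them, time stands still between calls to the robot, and variables do not carry over. Pictures are saved under pics/ and viewed, at most 10 in all, crops included, and the job is handed in when it is done.

```bash
mkdir -p pics; python3 - <<'E'
from cell import bot, optics
import cv2, numpy as np, pickle
d={}
for n in ("scene","top","wrist"):
    o=bot.get_obs(); i=optics.get_image(n); d[n]=(o,i); cv2.imwrite(f"pics/{n}0.png",i["frame"])
    print(n,{k:np.round(v,4).tolist() for k,v in i.items() if k!="frame"})
pickle.dump(d,open("d0.pkl","wb"))
o=bot.get_obs(); print(o)
cv2.imwrite("pics/st0.png",cv2.resize(d["top"][1]["frame"],(800,600),interpolation=cv2.INTER_CUBIC))
E
```

```text
scene {'fx': 376.1781, 'fy': 376.1781, 'cx': 250.2194, 'cy': 189.2264, 'origin': [1032.0146, -719.643, 729.5402], 'orientation': [0.8294, 0.2866, -0.1508, -0.4553]}
top {'fx': 421.5449, 'fy': 421.5449, 'cx': 255.7868, 'cy': 192.0178, 'origin': [363.4717, 4.8767, 1607.4268], 'orientation': [0.7069, -0.7063, 0.0269, -0.0273]}
wrist {'fx': 297.3186, 'fy': 297.3186, 'cx': 248.8799, 'cy': 189.0497, 'tool_from_camera': [[-0.0001, -0.9601, -0.2798, 71.922], [1.0, -0.0002, 0.0003, -0.5319], [-0.0003, -0.2798, 0.9601, -141.8627], [0.0, 0.0, 0.0, 1.0]]}
{'clock': 0.15, 'joints': array([ 1.15200122e+00,  1.26256269e-01, -4.03902199e-02,  1.40539266e+00,
        7.44170966e-06,  1.57085517e+00]), 'joint_velocities': array([-2.82116429e-03, -4.47965889e-03,  1.83507474e-03,  6.45193063e-04,
        2.88661095e-05,  2.70232380e-04]), 'joint_efforts': array([ 1.06198637e-03, -4.36274743e+01,  3.53149939e+01,  1.35724412e-02,
       -5.30191051e-05,  2.39235925e-05]), 'position': array([213.36437728, 479.33788752, 230.69307013]), 'tcp_rot': array([ 2.07899395e-01,  9.78150017e-01, -6.07069031e-04, -1.32795139e-04]), 'wrist_force': array([ 0.18634758, -0.19131963, -0.49396822]), 'ft_torque': array([ 0.01883022,  0.05233645, -0.01844524]), 'grasp_force': 0.0, 'opening': 85.85915890537423}
```

View pics/st0.png

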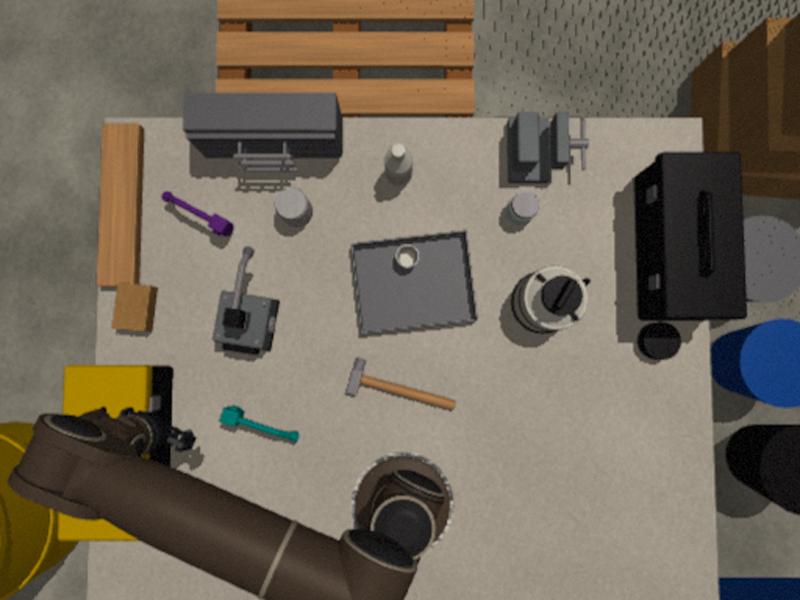

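View pics/scene0.png

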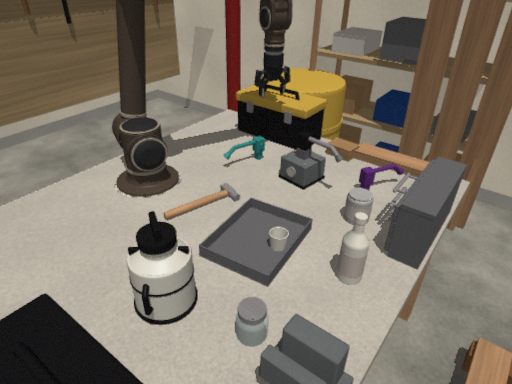

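The top view (800x600) shows these candidates:
- **Lance:** the black-bodied lance with a grey tube on the pump, (237,315). The look-alikes are purple at (200,213) and turquoise at (258,425).
- **Cap:** the winged cap on the white tank, (563,295). The plain black disc at (658,342) is a look-alike.

By the description I choose (237,315) and (563,295). The tray is at (413,283) and the bowl at (406,257). I'll check these in one close crop.

```bash
cat > h.py <<'E'
import numpy as np, cv2
from scipy.spatial.transform import Rotation as R
def ray(i,u,v):
    d=R.from_quat(i["orientation"]).apply([(u-i["cx"])/i["fx"],(v-i["cy"])/i["fy"],1]); return np.array(i["origin"]),d
def atz(i,u,v,z):
    o,d=ray(i,u,v); return o+d*(z-o[2])/d[2]
def proj(i,p):
    q=R.from_quat(i["orientation"]).inv().apply(np.atleast_2d(p)-i["origin"]); return np.c_[q[:,0]/q[:,2]*i["fx"]+i["cx"],q[:,1]/q[:,2]*i["fy"]+i["cy"]]
E
python3 - <<'E'
import pickle,cv2,numpy as np
from h import *
f=pickle.load(open("d0.pkl","rb"))["top"][1]["frame"]
def c(x,y,w,h,s): return cv2.resize(f[y:y+h,x:x+w],None,fx=s,fy=s,interpolation=cv2.INTER_CUBIC)
a=c(130,150,66,80,6)   # pump 396x480
b=c(322,165,66,80,6)
cv2.imwrite("pics/c1.png",np.hstack([a,b]))
i=pickle.load(open("d0.pkl","rb"))["top"][1]
k=512/800
for n,(u,v),z in [("neck",(563,295),230),("bowl",(406,257),50),("trayTL",(352,244),40),("trayTR",(466,232),40),("trayBR",(476,321),40),("trayBL",(361,334),40),("lance body",(234,317),180),("purple",(220,224),20),("can",(292,205),95),("jar",(524,205),85)]:
    print(n,atz(i,u*k,v*k,z).round(1))
E
```

```text
neck [ 480.1 -337.   230. ]
bowl [585.9  -9.2  50. ]
trayTL [618.7 120.5  40. ]
trayTR [ 648.1 -153.6   40. ]
trayBR [ 433.9 -175.9   40. ]
trayBL [402.8  97.7  40. ]
lance body [435.9 365.1 180. ]
purple [671.  444.2  20. ]
can [701.4 256.7  95. ]
jar [ 704.  -285.4   85. ]
```

View pics/c1.png

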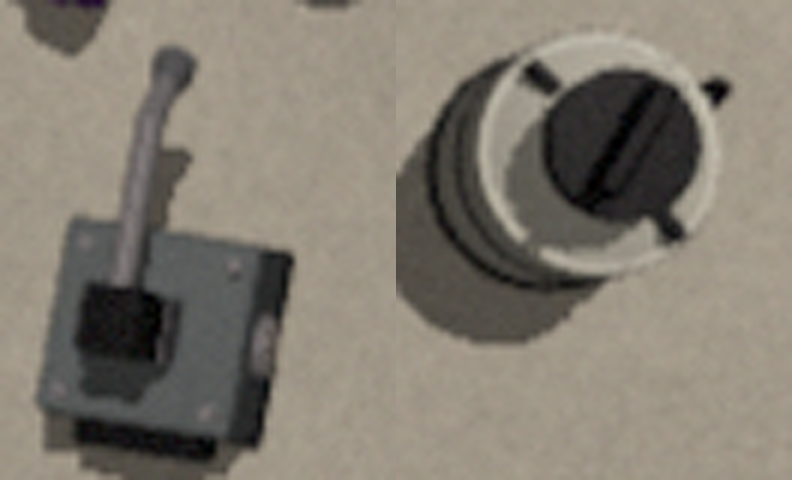

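The close crop confirms both choices. The black coupling on the pump is at crop (120,322), with its tube running to (175,65). The cap disc is at (622,145), with its wing from about (655,88) to (595,200). The ribs are at (541,77) and (668,228), and the stub at (718,90) is only a handle. Next I'll look from close above the tank.

```bash
cat >> h.py <<'E'
def down(psi):  # tool down, tool y (closing line) at world angle psi
    c,s=np.cos(psi),np.sin(psi)
    return R.from_matrix(np.array([[-s,c,0],[c,s,0],[0,0,-1]]).T.reshape(3,3) if 0 else np.c_[[-s,c,0],[c,s,0],[0,0,-1]]).as_quat()
def wray(i,o,u,v):
    x,y=(u-i["cx"])/i["fx"],(v-i["cy"])/i["fy"]; r=np.hypot(x,y)+1e-12
    d=np.array([x/r*np.sin(r),y/r*np.sin(r),np.cos(r)]); T=np.array(i["tool_from_camera"]); W=R.from_quat(o["tcp_rot"])
    return W.apply(T[:3,3])+o["position"], W.apply(T[:3,:3]@d)
def watz(i,o,u,v,z):
    p,d=wray(i,o,u,v); return p+d*(z-p[2])/d[2]
def wproj(i,o,P):
    T=np.array(i["tool_from_camera"]); W=R.from_quat(o["tcp_rot"])
    q=(W.inv().apply(np.atleast_2d(P)-o["position"])-T[:3,3])@T[:3,:3]
    th=np.arctan2(np.hypot(q[:,0],q[:,1]),q[:,2]); a=np.arctan2(q[:,1],q[:,0])
    return np.c_[i["cx"]+i["fx"]*th*np.cos(a),i["cy"]+i["fy"]*th*np.sin(a)]
E
python3 - <<'E'
import pickle
from h import *
from cell import bot,optics
i=pickle.load(open("d0.pkl","rb"))["top"][1]
A=lambda x,y,z:atz(i,(x-396+.5)/6-.5+322,(y+.5)/6-.5+165,z)
L=lambda x,y,z:atz(i,(x+.5)/6-.5+130,(y+.5)/6-.5+150,z)
disc=A(622,145,208); r1=A(541,77,168); r2=A(668,228,168)
w1=A(655,88,235);w2=A(598,200,235)
ang=lambda a,b:np.degrees(np.arctan2(*(b-a)[1::-1]))
print("disc",disc,"ribmid",(r1+r2)/2,"ribang",ang(r1,r2),np.linalg.norm(r1-r2),"wing",ang(w1,w2),np.linalg.norm(w1-w2))
b=np.mean([L(*p,180) for p in [(80,285),(163,295),(155,362),(78,350)]],0); tip=L(175,65,150)
print("lance",b,tip,ang(b,tip))
wa=ang(w1,w2)
for psi in (wa+90,wa-90,wa+270):
    for tt in (0,80):
        print(psi,tt,bot.inverse_kinematics([disc[0],disc[1],211],down(np.radians(psi+tt))))
E
```

```text
disc [ 482.11567518 -338.89654339  208.        ] ribmid [ 481.30185411 -338.57382723  168.        ] ribang -140.60589271605147 111.85363023853927 wing 152.30264972689173 69.1477594465662
lance [434.07525507 366.2761272  180.        ] [585.67868391 344.33118232 150.        ] -8.23648677212124
242.30264972689173 0 [-0.61269383  0.24916892  0.06611486  1.38774227  0.          3.01230878]
242.30264972689173 80 [-0.61269383  0.24916892  0.06611486  1.38774227  0.          1.61604538]
62.30264972689173 0 [-0.61269383  0.24916892  0.06611486  1.38774227  0.         -0.12928387]
62.30264972689173 80 [-0.61269383  0.24916892  0.06611486  1.38774227  0.         -1.52554727]
422.30264972689173 0 [-0.61269383  0.24916892  0.06611486  1.38774227  0.         -0.12928387]
422.30264972689173 80 [-0.61269383  0.24916892  0.06611486  1.38774227  0.         -1.52554727]
```

```bash
python3 - <<'E'
import pickle
from h import *
from cell import bot,optics
bot.move_pose([482,-339,335],down(np.radians(62)))
o=bot.get_obs(); i=optics.get_image("wrist"); pickle.dump((o,i),open("w1.pkl","wb"))
f=i["frame"].copy(); cv2.imwrite("pics/w1.png",cv2.resize(f,(800,600),interpolation=cv2.INTER_CUBIC)); print(o["clock"],o["position"],o["wrist_force"])
E
```

```text
3.1917 [ 482.40725686 -338.31385687  334.99667499] [ 0.04154805 -0.35487224  0.16105244]
```

View pics/w1.png

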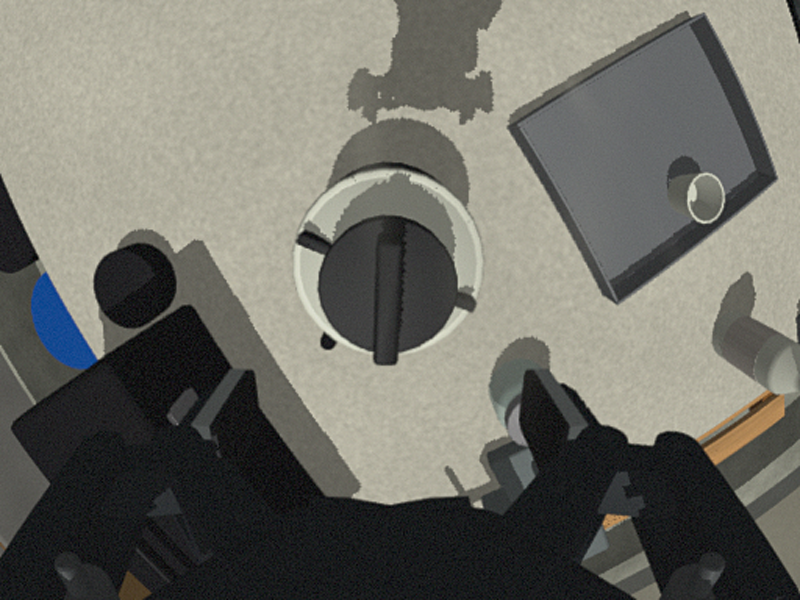

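The wrist view shows the disc centred near (388,286), the wing from (390,230) to (386,362) and ribs at (314,243) and (466,300). The plain black disc at (135,285) is the look-alike. I'll overlay the model on a zoomed crop to refine it.

```bash
python3 - <<'E'
import pickle
from h import *
o,i=pickle.load(open("w1.pkl","rb")); k=.64
# coarse
for n,(u,v),z in [("discL",(318,287),208),("discR",(457,290),208),("discB",(345,340),208),("discB2",(430,340),208),("discT",(388,215),208),("ribL",(314,243),168),("ribR",(466,300),168),("wn",(386,363),244)]:
    print(n,watz(i,o,u*k,v*k,z).round(1))
c=np.array([482.,-339]); wa=np.radians(152.3); ra=np.radians(39.4)
x0,y0,s=182,95,6
f=cv2.resize(i["frame"][y0:y0+140-40,x0:x0+130],None,fx=s,fy=s,interpolation=cv2.INTER_CUBIC)
f=cv2.convertScaleAbs(f,alpha=1.6,beta=25)
def draw(P,col):
    q=(wproj(i,o,P)-[x0,y0]+.5)*s-.5; cv2.polylines(f,[q.astype(int)],True,col,1)
t=np.linspace(0,2*np.pi,60); draw(np.c_[c[0]+43*np.cos(t),c[1]+43*np.sin(t),0*t+208],(0,0,255))
def rect(a,b,z,ang,off=0):
    e=np.array([np.cos(ang),np.sin(ang)]);n=np.array([-e[1],e[0]])
    return np.array([[*(c+e*(off+p*a)+n*q*b),z] for p,q in((1,1),(1,-1),(-1,-1),(-1,1))])
draw(rect(35,7,244,wa),(0,255,0))
for sg in(1,-1): draw(rect(12,4,168,ra,sg*56),(255,255,0))
t_=t; draw(np.c_[c[0]+72*np.cos(t),c[1]+72*np.sin(t),0*t+148],(255,0,255))
cv2.imwrite("pics/c2.png",f)
E
```

```text
discL [ 463.1 -377.1  208. ]
discR [ 504.2 -303.8  208. ]
discB [ 500.7 -379.5  208. ]
discB2 [ 525.5 -332.7  208. ]
discT [ 444.8 -319.5  208. ]
ribL [ 441.6 -374.8  168. ]
ribR [ 526.5 -301.   168. ]
wn [ 512.  -356.4  244. ]
```

View pics/c2.png

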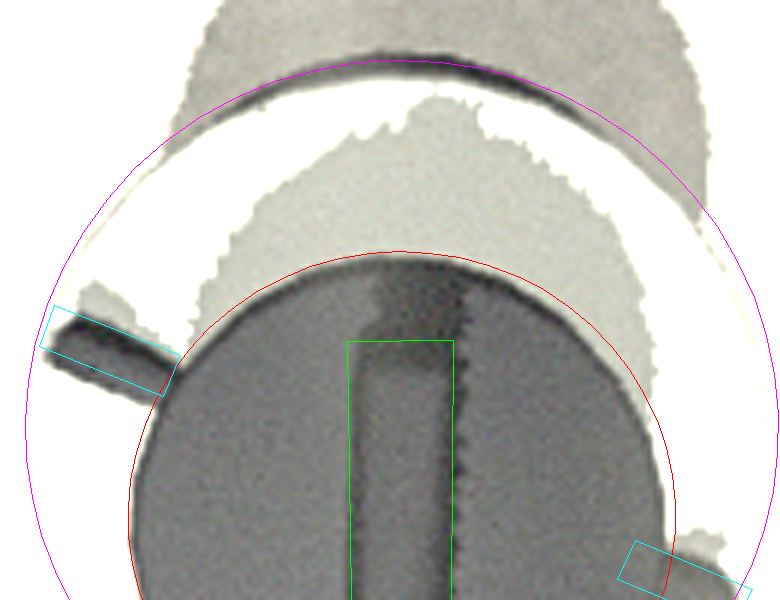

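The overlay fits to about 1 mm. Refined values are neck axis (482.5,-339.7), wing about 150.5° and ribs about 40.5°, so 70° are left, which agrees with the given 68 to 82°. Next: grip, then turn without pressing in small, torque-watched steps.

```bash
python3 - <<'E'
from h import *
from cell import bot
N=[482.5,-339.7]
def st(t):
    o=bot.get_obs(); print(t,round(o["clock"],2),o["position"].round(1),o["wrist_force"].round(1),o["ft_torque"].round(2),round(o["opening"],1),round(o["grasp_force"],1)); return o
q=down(np.radians(60.5))
bot.servo_line([*N,250],150,q); bot.servo_line([*N,214],80); st("pre")
bot.gripper_close(); o=st("grip"); t0=o["ft_torque"][2]
for a in range(4,29,4):
    bot.servo_line([*N,214],60,down(np.radians(60.5+a))); o=st(a)
    if abs(o["ft_torque"][2]-t0)>0.5: break
E
```

```text
pre 4.56 [ 482.5 -339.8  214.3] [-0.1 -0.3  0.4] [0.01 0.03 0.01] 85.3 0.0
grip 5.21 [ 482.6 -339.7  214.3] [0.  1.2 3. ] [0.15 0.01 0.03] 12.9 60.6
4 5.46 [ 482.6 -339.8  214.3] [-0.3  0.6  2.4] [-0.    0.03  0.02] 13.1 60.7
8 5.71 [ 482.6 -339.8  214.2] [ 0.4 -0.2  3.1] [-0.13  0.08  0.03] 12.8 60.8
12 5.96 [ 482.6 -339.9  214.3] [-0.6  0.   4.1] [-0.15  0.09  0.1 ] 12.9 60.9
16 6.21 [ 482.6 -339.8  214.2] [-0.1 -1.1  4.4] [-0.13  0.05 -0.  ] 13.1 61.0
20 6.46 [ 482.6 -340.1  214.2] [-0.2 -2.2  4.9] [-0.49  0.05 -0.02] 13.0 61.1
24 6.71 [ 482.6 -340.3  214.3] [-0.2 -3.3  4.7] [-0.91 -0.05 -0.84] 13.4 62.8
```

The stop was met at about 23°, leaving roughly 47 to 48° as expected. I'll ease the residual 5 N down-force, dwell at the stop, then press 8 mm and turn on.

```bash
python3 - <<'E'
from h import *
from cell import bot
N=[482.5,-339.7]
def st(t):
    o=bot.get_obs(); print(t,round(o["clock"],2),o["position"].round(1),o["wrist_force"].round(1),o["ft_torque"].round(2),round(o["opening"],1),np.degrees(np.arctan2(*R.from_quat(o["tcp_rot"]).as_matrix()[1::-1,1])).round(1)); return o
Q=lambda a:down(np.radians(60.5+a))
bot.servo_line([*N,214.6],20,Q(24)); st("ease"); bot.wait(1.3); st("dwell")
bot.servo_line([*N,206.3],30); o=st("press"); 
for a in (32,40,48,56,64,69):
    bot.servo_line([*N,206.3],60,Q(a)); o=st(a)
    if abs(o["ft_torque"][2])>2.0: break
E
```

```text
ease 6.96 [ 482.6 -340.3  214.3] [ 1.3 -4.8  2.4] [-1.15 -0.26 -0.91] 12.9 84.3
dwell 8.26 [ 482.6 -340.3  214.3] [ 1.4 -4.5  2.2] [-1.16 -0.3  -0.93] 13.1 84.3
press 8.68 [ 483.1 -340.3  208.1] [ 1.1 -4.3  8.4] [-1.02 -0.12 -0.05] 13.3 84.5
32 8.97 [ 482.9 -339.5  207.3] [-0.2 -2.6  8.8] [-0.44 -0.02  0.08] 13.3 92.5
40 9.27 [ 482.8 -339.3  207.2] [ 0.  -1.2  8.2] [-0.23  0.01  0.04] 13.0 100.5
48 9.56 [ 482.8 -339.2  207.1] [ 0.2 -1.   8.7] [-0.2   0.07  0.09] 13.1 108.5
56 9.85 [ 482.8 -339.1  207.1] [-0.1 -1.2  8.8] [-0.16  0.07  0.02] 12.7 116.5
64 10.14 [ 482.7 -339.1  207.1] [ 0.1 -1.2  8.3] [-0.2   0.09  0.02] 13.5 124.5
69 10.39 [ 482.9 -339.2  207.2] [-0. -1.  8.] [-0.27 -0.12  0.01] 13.2 129.5
```

```bash
cat >> h.py <<'E'
def st(bot,t):
    o=bot.get_obs(); print(t,round(o["clock"],2),o["position"].round(1),o["wrist_force"].round(1),o["ft_torque"].round(2),round(o["opening"],1),round(o["grasp_force"],1)); return o
E
python3 - <<'E'
from h import *
from cell import bot,optics
N=[482.5,-339.7]
q=down(np.radians(130.8))
bot.servo_line([*N,206.5],60,q); st(bot,"aligned")
bot.servo_line([*N,212],40); st(bot,"up"); bot.servo_line([*N,222],40); o=st(bot,"up2")
if o["wrist_force"][2]>-8:
    bot.servo_line([*N,300],150); st(bot,"lifted")
    cv2.imwrite("pics/s2.png",optics.get_image("scene")["frame"][150:350,60:340].repeat(2,0).repeat(2,1))
E
```

```text
aligned 10.64 [ 483.1 -339.3  207.3] [ 0.9 -1.   7.1] [-0.32 -0.17 -0.07] 13.0 61.5
up 10.93 [ 483.  -339.4  213.1] [ 0.3 -1.5  7.8] [-0.27 -0.31 -0.08] 13.1 61.6
up2 11.32 [ 482.5 -339.3  222. ] [ 1.7 -0.6  2. ] [-0.04 -0.52  0.04] 12.8 60.7
lifted 11.99 [ 482.1 -339.5  298.7] [-0.6 -0.2 -1.6] [-0.01  0.02  0.03] 13.3 60.3
```

View pics/s2.png

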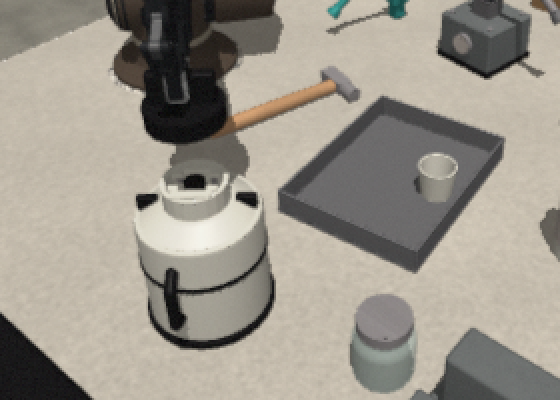

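The cap is out of the neck and held level at (185,110), with the neck open below it. Now I'll set it in the tray, cross-checking the tray corners from the earlier wrist image.

```bash
python3 - <<'E'
import pickle
from h import *
from cell import bot,optics
o,i=pickle.load(open("w1.pkl","rb"))
c=np.array([watz(i,o,u*.64,v*.64,40) for u,v in[(777,178),(617,302),(510,126),(705,14)]]); print(c.round(1),c.mean(0).round(1),"bowl",watz(i,o,706*.64,198*.64,55).round(1))
T=np.array([525.9,-27.8]); assert np.linalg.norm(c.mean(0)[:2]-T)<7
T=(T+c.mean(0)[:2])/2; print(T)
p=T+R.from_euler("z",6,degrees=True).as_matrix()[:2,:2]@[55,-82]
q=down(np.radians(130.8-30))
bot.move_pose([*p,160],q); bot.servo_line([*p,60],150); st(bot,"above")
bot.servo_line([*p,45],50); o=st(bot,"low"); z=45; f0=o["wrist_force"][2]
while z>37:
    z-=1; bot.servo_line([*p,z],30); o=bot.get_obs()
    if o["wrist_force"][2]-f0>2.5: break
st(bot,"down"); 
bot.ungrasp(); st(bot,"open"); bot.servo_line([*p,150],200)
bot.wait(.1); im=optics.get_image("top"); pickle.dump(im,open("t3.pkl","wb"))
f=im["frame"]; a=cv2.resize(f[140:225,215:315],None,fx=6,fy=6,interpolation=cv2.INTER_CUBIC)
cv2.imwrite("pics/t3.png",a); print(p)
E
```

```text
[[ 621.   122.    40. ]
 [ 652.3 -152.1   40. ]
 [ 437.7 -185.7   40. ]
 [ 408.3   97.5   40. ]] [529.8 -29.6  40. ] bowl [590.4 -12.3  55. ]
[527.85230063 -28.68229137]
above 13.99 [ 591.7 -105.    61.1] [ 0.1 -1.1 -0.7] [-0.02  0.05 -0.05] 13.0 60.3
low 14.44 [ 590.8 -104.4   44.7] [-0.5 -0.1 -0.2] [-0.01  0.01  0.05] 12.8 60.3
down 15.94 [ 591.4 -104.5   40.2] [-2.5  0.2  7.9] [0.14 0.52 0.02] 13.2 61.7
open 16.63 [ 591.1 -104.5   38.9] [0.8 0.2 0. ] [-0.03 -0.01  0.05] 85.2 0.0
[ 591.12233887 -104.48402131]
```

```bash
python3 - <<'E'
import pickle
from h import *
from cell import bot,optics
bot.move_pose([436,366,290],down(np.radians(82)))
o=st(bot,"look"); i=optics.get_image("wrist"); pickle.dump((o,i),open("w4.pkl","wb"))
a=cv2.imread("pics/t3.png")[::1]; w=cv2.resize(i["frame"],(800,600),interpolation=cv2.INTER_CUBIC)
f=w.copy(); f[-255:,-300:]=cv2.resize(a,(300,255),interpolation=cv2.INTER_AREA)
cv2.imwrite("pics/w4.png",f)
E
```

```text
look 19.36 [436.4 365.4 289.6] [ 1.4  0.1 -0.8] [ 0.    0.03 -0.04] 85.5 0.0
```

View pics/w4.png

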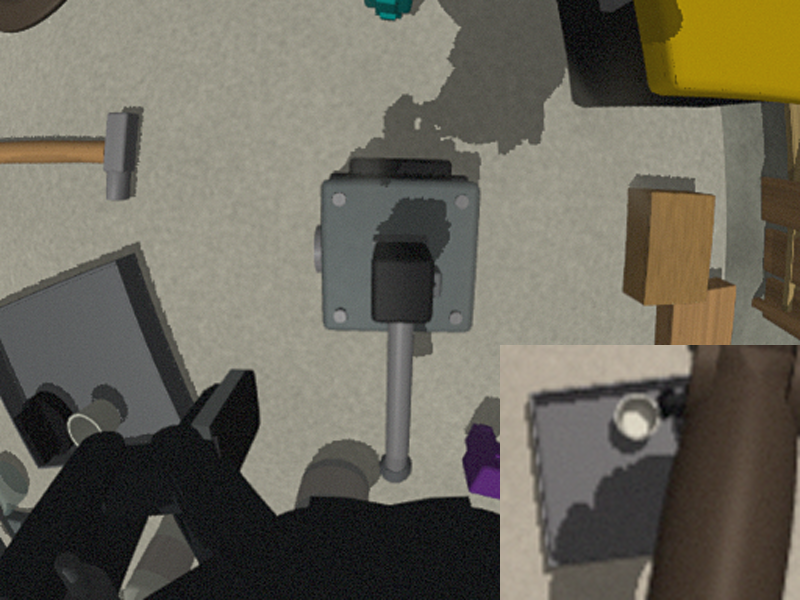

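The wrist view shows the black coupling's top face at about (374..433, 262..322), the tube running from (402,330) to (396,467), and the button on the right side near (437,283). Purple is at (485,460), well away. The cap is in the tray at (45,420). Now I'll compute the lance pose and check the model overlay numerically.

```bash
python3 - <<'E'
import pickle
from h import *
o,i=pickle.load(open("w4.pkl","rb"))
g=lambda u,v,z:watz(i,o,u*.64,v*.64,z)
C=np.array([g(*p,180) for p in[(376,265),(432,265),(433,322),(374,320)]]);print("top",C.round(1),C.mean(0).round(1), np.linalg.norm(np.diff(C,axis=0),axis=1).round(1))
P=np.array([g(*p,90) for p in[(322,184),(479,180),(471,331),(325,328)]]);print("pump",P.round(1),P.mean(0).round(1),np.linalg.norm(np.diff(P,axis=0),axis=1).round(1))
a,b=g(400,330,168),g(398,450,168); print("tube",a.round(1),b.round(1),np.degrees(np.arctan2(*(b-a)[1::-1])))
s=4;x0,y0=190,145;f=cv2.convertScaleAbs(cv2.resize(i["frame"][y0:y0+100,x0:x0+130],None,fx=s,fy=s,interpolation=cv2.INTER_CUBIC),alpha=2,beta=20)
c=P.mean(0)[:2]; th=np.radians(-8)
e=np.array([np.cos(th),np.sin(th)]);n=np.array([-e[1],e[0]])
for z,h,k,col in((180,20,18,(0,255,0)),(124,20,18,(0,255,255)),(90,60,60,(0,0,255))):
    q=(wproj(i,o,[[*(c+e*A*h+n*B*k),z] for A,B in((1,1),(1,-1),(-1,-1),(-1,1))])-[x0,y0]+.5)*s-.5
    cv2.polylines(f,[q.astype(int)],True,col,1)
cv2.imwrite("pics/c5.png",f)
E
```

```text
top [[419.3 360.3 180. ]
 [423.6 391.1 180. ]
 [457.  387.9 180. ]
 [451.  354.4 180. ]] [437.7 373.4 180. ] [31.1 33.6 34. ]
pump [[372.4 324.6  90. ]
 [385.2 439.4  90. ]
 [501.8 421.6  90. ]
 [483.  307.6  90. ]] [435.6 373.3  90. ] [115.5 118.  115.5]
tube [463.6 368.1 168. ] [550.8 355.2 168. ] -8.388881114426312
```

View pics/c5.png

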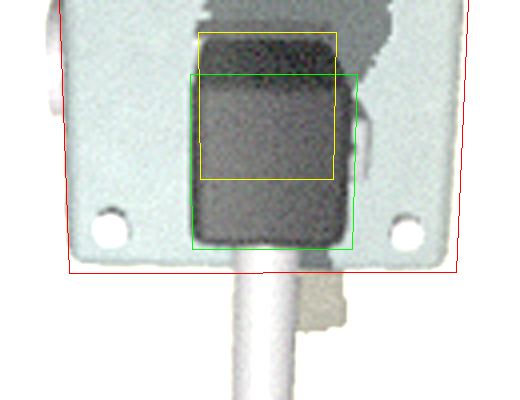

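The overlay fits to within about 1 mm, giving the lance axis as (435.4,372.8) with yaw -8.2°. Now I'll grip and check the opening is about 36 mm before pulling.

```bash
python3 - <<'E'
from h import *
from cell import bot
c=[435.4,372.8]; q=down(np.radians(81.8))
bot.servo_line([*c,220],150,q); bot.servo_line([*c,132],100); st(bot,"pre")
bot.gripper_close(); bot.wait(.2); o=st(bot,"grip")
if o["opening"]<37.5:
    for z in (138,146,156,170,185):
        bot.servo_line([*c,z],60); o=st(bot,z)
        if o["wrist_force"][2]<-30: break
    else:
        bot.servo_line([*c,230],150); bot.wait(.3); o=st(bot,"lifted"); print(R.from_quat(o["tcp_rot"]).inv().apply(o["ft_torque"]), R.from_quat(o["tcp_rot"]).inv().apply(o["wrist_force"]))
E
```

```text
pre 21.06 [435.7 373.1 132.8] [-0.9  0.8  0.2] [-0.04  0.02  0.03] 85.5 0.0
grip 21.77 [435.7 373.1 132.8] [0.5 0.2 5.8] [-0.02  0.13 -0.03] 35.2 60.2
138 22.02 [435.2 372.6 137.7] [ 0.4 -0.2 -2.3] [ 0.02  0.03 -0.04] 35.2 60.0
146 22.31 [435.6 372.9 146.4] [ 0.4 -0.1 -2.5] [-0.04 -0.02  0.01] 35.5 60.8
156 22.62 [435.7 373.  156.7] [-0.4  0.4 -2.9] [-0.01  0.02 -0.02] 35.7 60.7
170 23.01 [435.7 373.  170.6] [ 0.6 -0.1 -3.2] [ 0.02  0.04 -0.04] 35.0 60.7
185 23.41 [435.7 373.  185.6] [-0.7  0.1 -2.3] [-0.01  0.03 -0.04] 35.6 60.7
lifted 24.16 [435.1 372.5 229. ] [-0.5  0.8 -2.6] [ 0.01  0.02 -0.03] 35.5 60.8
[-0.0076332   0.02265094  0.02543573] [0.55553706 0.682606   2.625137  ]
```

The button is in (35.5 mm across), and the lance came free and is held. I'll lower it pitched nose-down about 16.5° so the shank edge and the nozzle both meet the floor, with the tube along the tray's -y in the free -x half.

```bash
python3 - <<'E'
import pickle
from h import *
from cell import bot,optics
T=np.array([527.85,-28.7]); M=R.from_euler("z",6,degrees=True).as_matrix()[:2,:2]
g=T+M@[-60,79]; th=np.radians(-84)
L=R.from_euler("z",th)*R.from_euler("y",16.5,degrees=True)
q=(L*R.from_euler("z",-th)*R.from_quat(down(th+np.pi/2))).as_quat()
off=L.apply([-12,0,42.8]); e=12*np.array([np.cos(th),np.sin(th)])
def P(z): return [*(g+e+off[:2]),z+off[2]]   # z = height of shank's front edge
print(P(5),bot.inverse_kinematics(P(80),q),bot.inverse_kinematics(P(5),q))
bot.move_pose(P(90),q); st(bot,"above"); bot.servo_line(P(30),120); bot.servo_line(P(10),60); bot.wait(.2)
f0=np.mean([bot.get_obs()["wrist_force"][2] for _ in range(3)]); st(bot,"low"); z=10
while z>1:
    z-=1; bot.servo_line(P(z),30); o=bot.get_obs()
    if o["wrist_force"][2]-f0>2.5: break
print(z); st(bot,"down")
for n in ("top","scene"): cv2.imwrite(f"pics/{n}6.png",optics.get_image(n)["frame"])
a=cv2.imread("pics/scene6.png")[170:300,170:340]; cv2.imwrite("pics/s6.png",cv2.resize(a,None,fx=4.5,fy=4.5,interpolation=cv2.INTER_CUBIC))
E
```

```text
[np.float64(461.2432248238603), np.float64(31.01480013592167), np.float64(49.44566878880573)] [-0.11113633  0.07407049 -0.36051541  1.19956961  0.28111215  1.34597267] [-0.11113633  0.12315854 -0.47947086  1.03152611  0.28111215  1.34597267]
above 25.51 [461.7  31.6 134.9] [ 0.1  0.6 -2.5] [-0.41 -0.04  0.01] 35.5 60.7
low 26.84 [461.1  31.   54.5] [-0.7  0.5 -3.2] [-0.42  0.   -0.02] 35.6 60.9
8
down 27.34 [461.4  31.2  52.9] [-1.5  2.3  3.3] [-0.25  0.18 -0.06] 35.4 61.5
```

View pics/s6.png

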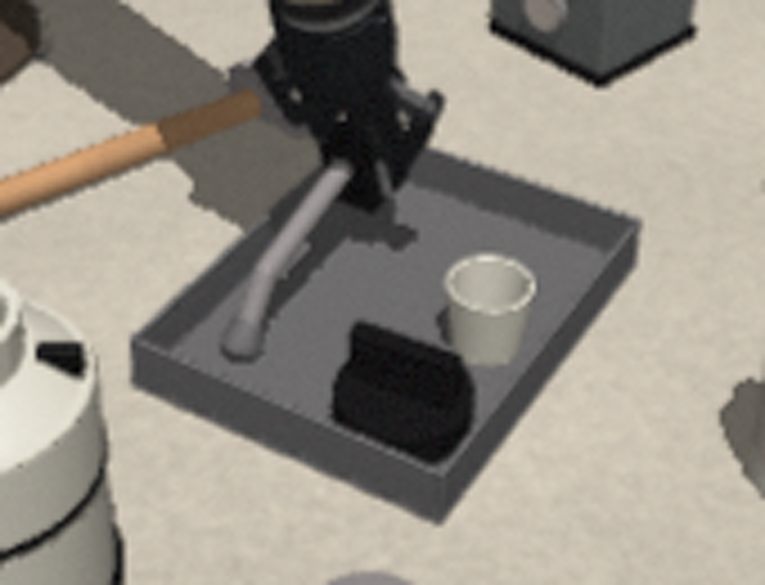

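The lance is over the tray's free half, nozzle at (240,345). The cap stands upright at (400,390), and the bowl is undisturbed at (488,310). The moment says the shank touched first, so I'll pitch about its edge until the nozzle touches, then release.

```bash
python3 - <<'E'
from h import *
from cell import bot,optics
T=np.array([527.85,-28.7]); M=R.from_euler("z",6,degrees=True).as_matrix()[:2,:2]
g=T+M@[-60,79]; th=np.radians(-84); e=12*np.array([np.cos(th),np.sin(th)])
def pose(a,z=8.5):
    L=R.from_euler("z",th)*R.from_euler("y",a,degrees=True); off=L.apply([-12,0,42.8])
    return [*(g+e+off[:2]),z+off[2]],(L*R.from_euler("z",-th)*R.from_quat(down(th+np.pi/2))).as_quat()
p,q=pose(16.5); bot.servo_line(p,20,q); o=st(bot,"base"); t0=o["ft_torque"][0]
for a in (17.2,17.9,18.6,19.3,20,20.7):
    p,q=pose(a); bot.servo_line(p,20,q); o=st(bot,a)
    if o["ft_torque"][0]-t0<-.2: break
bot.ungrasp(); o=st(bot,"open")
up=R.from_quat(o["tcp_rot"]).apply([0,0,-1]); bot.servo_line(o["position"]+60*up,120)
bot.set_joints([0.9,0.0,-0.2,1.405,0,1.571])
st(bot,"away")
a=optics.get_image("scene")["frame"][170:300,170:340]; b=optics.get_image("top")["frame"][140:225,215:315]
cv2.imwrite("pics/f7.png",np.hstack([cv2.resize(x,(400,400),interpolation=cv2.INTER_CUBIC) for x in(a,b)]))
E
```

```text
base 27.69 [461.3  31.1  53. ] [-0.9  3.   2.9] [-0.09  0.05 -0.07] 35.2 61.3
17.2 27.94 [461.7  30.6  53.2] [-0.3  4.8  4.9] [ 0.15 -0.01 -0.  ] 35.2 61.5
17.9 28.19 [461.9  29.9  53.2] [0.2 4.  4.8] [-0.05 -0.1   0.06] 35.4 61.5
18.6 28.44 [461.8  29.4  53.1] [0.2 4.4 5. ] [ 0.07 -0.13  0.07] 35.0 61.4
19.3 28.69 [461.7  28.9  53. ] [0.6 4.2 3.2] [ 0.21 -0.23  0.06] 35.2 61.3
20 28.94 [461.6  28.3  52.8] [1.1 4.1 3.6] [ 0.19 -0.24  0.05] 35.4 61.2
20.7 29.19 [461.6  27.7  52.8] [-0.4  4.1  4.4] [ 0.02 -0.16  0.03] 35.2 61.3
open 29.74 [461.5  27.7  52.7] [-0.3  0.1  0.2] [-0.28 -0.04 -0.01] 85.7 0.0
away 31.91 [275.7 346.6 219.4] [ 0.6 -0.4 -0.1] [ 0.01 -0.02 -0.  ] 85.2 0.0
```

View pics/f7.png

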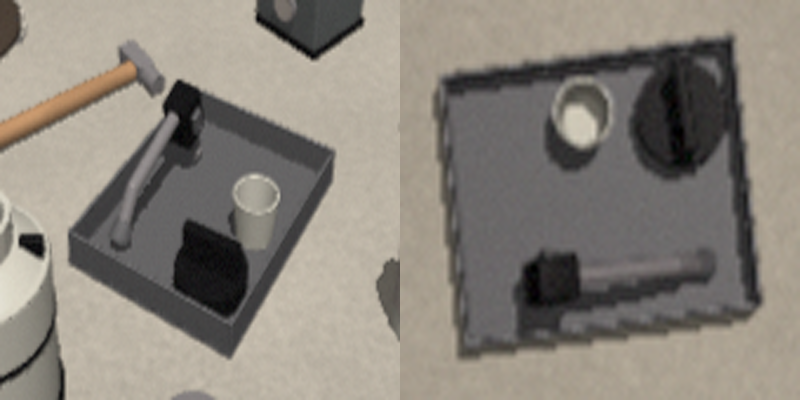

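Both views show the cap upright in the tray's corner. The lance rests on its shank and nozzle wholly inside the walls, and the bowl is untouched. The arm is clear, so I'm handing in.

```bash
python3 -c "
from cell import bot
bot.wait(.5); print(bot.job_done())"
```

```text
the job is handed in; nothing more can be done
None
```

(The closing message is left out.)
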